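# Post a tag roll through the spring gate

### The arm

A 6-joint arm with a two-finger parallel gripper is mounted at the origin on a cart in front of the work surface, level with it; the furniture and walls round the work are solid. World frame = base frame: x ahead of the robot, y to its left, z up, the work surface at z = 0. Lengths are in m, angles in degrees, forces in N, time in s.
With the tool pointing down it reaches from about 0.3 to 0.75 m from the base axis. Payload 8.5 kg.
Tool frame: the origin (TCP) lies at the very end of the fingers, on their centre line; the grasp point (between the pads) lies 19 mm behind it (env.hold_point_z is the distance from the TCP to the grasp point, in m); z points along the fingers, y is the line along which they close (so a half turn about z gives the same grasp; the last joint's range is limited). The gripper opens to 85 mm and grips with 20 to 120 N. Pads are 22 mm wide; open, the fingers measure 114 mm over their backs; the gripper's body (76 mm by 85 mm) begins 54 mm behind the grasp point. The pads swing forward as they close: fully open they stand 13 mm farther back than shut.
Start: joints at [-84.013, 21.807, 74.336, -0, 83.858, -12.336], TCP at [0.173, -0.522, 0.231] pointing down, gripper open.
Joint ranges: [-178.18, 178.18], [-50.72, 133.34], [12.68, 142.11], [-81.47, 261.47], [9.98, 163.14], [-165.26, 165.26]. Speed limits (degrees/s): [136.94, 136.94, 180, 180, 180, 180].

### API

Orientations are given as a 3x3 rotation matrix whose columns are the frame's x, y, z axes.
In Python, from rig import env, optics gives the robot as it stands.
- The arm moves only by the shell command python3 -m jog 'ROWS' [OPENING] [FORCE]. ROWS is JSON, a list of rows, each an object with "linear": the shift along the tool's x, y, z in units of 40 mm (1.0 is 40 mm), a list of three; "roll": the turn about the tool's z in units of 5 degrees (1.0 is 5 degrees). A call has 1 to 12 rows; each row shifts and turns the commanded pose from where the row before left it, along the tool's axes as they then stand; what a row does not reach is not made up. A row lasts 1/12 s, in which the tool goes at most 41.7 mm and 7.16 degrees, less where a joint would pass 70% of its speed; a pose out of reach is approached as far as the arm can. A call is refused whole if a number of a shift passes 1 or a number of a turn 1, either way. A call with a gripper value outside its range is refused whole. OPENING is the opening, from -1 (shut) to 1 (fully open), set as the call begins (- or left out, the last holds). The fingers move at their own pace and stop on an object; FORCE is the grip in N (left out, the last holds). Time passes only in rows, so rows that do not move let the fingers close. It gives the time, the measured TCP pose, the force, the opening and the grip force at its end, in the units of the state.
- env.observe(): the state, without advancing time (a new reading comes with each control period).
- optics.get_image(name): name is "side" or "top" or "wrist"; returns the picture (420x560x3 uint8, red, green, blue); there is no depth.
- optics.calibration(name): a dict with "fov_y" (degrees; the focal length in pixels is half the picture's height over the tangent of half this angle, whatever the lens; pixels are square), "cx", "cy" (the principal point, pixels), "T" (4x4, takes a point from camera to world coordinates). Camera axes: x right, y down, z forward; pixel columns grow to the right and rows downward; lengths in m; the calibration is good to about 2 mm. The wrist camera is an equidistant fisheye: a pixel r from the principal point sees the ray r / f radians off the axis. A picture is of the moment at which its call begins: read the wrist's pose just before it. calibration takes no time and is no camera call; for the wrist camera it gives the pose at the moment of the call.
- env.close_job(): hands the job in; it is judged then, once.
The state is a dict: "time_s": time; "q": joint angles; "qvel": joint speeds; "joint_efforts": joint torques, N m; "position": TCP position; "tool_rot": TCP orientation; "ft_force": force on the tool from outside, world axes, zero at the start; "wrist_torque": the same for the moment, N m; "grip_width": finger opening in m; "gripper_force": force on a finger pad.
Only numpy, scipy, OpenCV 4.12 (cv2) and the standard library are available. Lean on these libraries where they do the work, as an engineer would, in place of code of your own. Each camera call takes 0.05 s, during which the arm holds its last target. There are 200 camera calls.

### The job

Put the green tag roll away in the grey tag bin: with one finger push the orange spring gate open and keep it open, and with the other finger push the roll along its lane through the doorway so that it drops into the bin, then draw the fingers back so that the gate swings shut. Touch only; do not grasp or lift the roll, and do not use the roll to shove the gate open. Leave the orange roll, the pin tin and the red spool where they stand.

Things in the scene. Friction and masses are not known exactly. Their poses are not given: they have to be found in the camera images.
- tag_bin: Grey tag bin fixed to the counter, 257 mm long (x), 124 mm wide (y). Origin: on the counter under the middle of the gate line; +x is the way in (away from the robot at yaw 0), +y left. From x = -115 to +10 it is a solid deck, top at z = 55 mm, ending in a sharp drop; behind lies the bin. All is open from above but for a hood at x = 108 to 142, z = 101 to 106.
- lane (a point): Middle of the lane on the deck top: tag_bin x = -56, y = -20, z = 55 mm; axes as tag_bin. The lane runs along x between two straight rails (tag_bin x = -110 to -2), 5 mm high, 4 mm thick, 48 mm apart (inner faces at tag_bin y = +4 and -44). Left of the lane the deck is bare. The rails are slippery white nylon (friction about 0.12): the roll glides along them.
- bin_floor (a point): Middle of the bin's floor: tag_bin x = 73, y = 0, z = 5 mm; axes as tag_bin. Inside, the bin spans tag_bin x = 10 to 136 and y = -56 to 56 mm; its side and back walls reach z = 100 mm. A roll lying here is well below the gate.
- gate (a joint): Orange gate panel across the doorway, on an upright hinge at its left (+y) end: 0 = shut (panel along y at tag_bin x = 0); positive = open inward (free right end swings to +x), rad, stop at 1.6. It does not open outward. A spring always shuts it (0.10 N m when shut, 0.17 N m at 1.4 rad), damped: about half a second to close.
- gate_hinge (a point): Point on the gate's upright hinge axis, at tag_bin x = 0, y = +50 mm, z = 80 mm (mid height of the panel); does not turn with the gate. A 9 mm hinge post stands at y = +56 (top at z = 102), a stop post at y = -55 to -62 at the other side of the doorway.
- gate_edge (a point): Free end of the gate panel, 99 mm from the hinge axis, mid height; moves with the gate. The panel is 5 mm thick, 3 to 99 mm from the hinge axis, z = 62 to 97 mm: its underside is 7 mm above the deck, so it passes over the rails but not over a roll. A black pad 10 to 38 mm from the hinge is where a finger may push.
- green_roll: Green roll of laundry tags lying flat (axis upright) in the lane on the deck in front of the gate, 44 mm diameter, 26 mm high, about 70 g, brown core. Origin: centre of its underside, on the deck at z = 55 mm. It slides on the deck, and drops into the bin when its centre has passed the deck's end at tag_bin x = +10 mm; on the bin floor it is well below the gate.
- orange_roll: Orange tag roll, 52 mm diameter, 26 mm high, loose on the counter beside the bin. Leave alone. Origin: centre of underside.
- pin_tin: Round cream pin tin, 50 mm diameter, 24 mm high, loose on the counter beside the bin. Leave alone. Origin: centre of underside.
- red_spool: Upright spool of red thread, 25 mm diameter, 40 mm high, loose on the counter beside the bin. Leave alone. Origin: centre of underside.
There are look-alikes about, which are no part of the job. Of the things like the green_roll, leave any that is black or yellow; of the rest the smaller one is meant.

How it is judged:
By the outcome, as a careful person would: the job done as asked, in the order asked, and still so for the second after the job is handed in, with the robot touching nothing.
It also fails if it takes over 38 s, if anything falls off the work surface, if the arm or the gripper's body presses on something with over 40 N, if the wrist force passes 120 N, or if a joint passes its speed limit or range.

## Working session

There is one attempt and no reset: what is moved stays moved. The work goes in short steps, Python scripts to look and compute and a shell command to move; the robot and the scene stay as the last step left them, time stands still between calls to the robot, and variables do not carry over. Pictures are saved under pics/ and viewed, at most 10 in all, crops included, and the job is handed in when it is done.

```bash
mkdir -p pics; ls
python3 - <<'E'
from rig import env, optics
import cv2, numpy as np
for n in ("top","side"):
    im=optics.get_image(n); cv2.imwrite(f"pics/{n}0.png",im[:,:,::-1]); c=optics.calibration(n); print(n,c["fov_y"],c["cx"],c["cy"],np.round(c["T"],3).tolist())
s=env.observe(); print(s["time_s"],s["position"],np.round(s["tool_rot"],3).tolist(),s["grip_width"])
E
```

```text
pics
top 52.56957560714647 278.15775283716295 204.43455093715852 [[0.016, -0.986, 0.166, 0.401], [-1.0, -0.019, -0.016, -0.03], [0.019, -0.166, -0.986, 0.907], [0.0, 0.0, 0.0, 1.0]]
side 42.63912955205739 272.0030006397041 203.75416919317917 [[0.999, 0.007, -0.045, 0.571], [0.041, -0.591, 0.805, -0.802], [-0.022, -0.806, -0.591, 0.638], [0.0, 0.0, 0.0, 1.0]]
0.1 [ 0.17288211 -0.52185724  0.23077627] [[0.949, 0.314, -0.0], [0.314, -0.949, 0.001], [0.0, -0.001, -1.0]] 0.08537502259917155
```

View pics/top0.png

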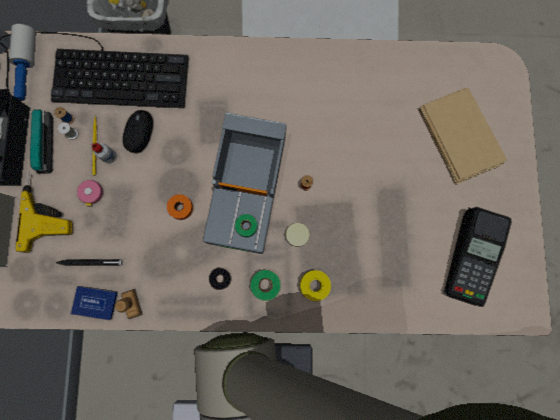

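View pics/side0.png

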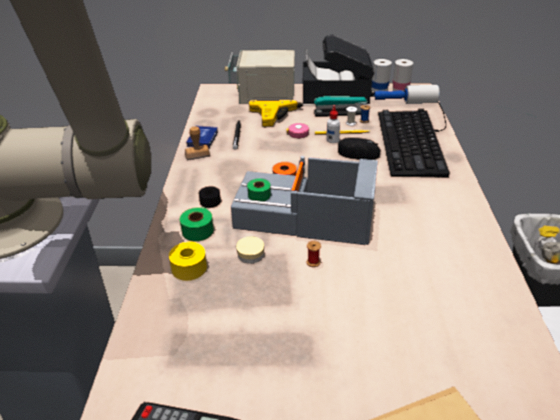

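Top view: there is a small green roll in the lane at (246,225) and a larger green roll on the counter at (265,285). A black roll is at (220,279) and a yellow one at (316,285). The target is the smaller green one, in the lane on the deck. The gate runs from about (217,185) to (268,192), and the bin is yawed slightly clockwise. I'll confirm with an enlarged crop.

```bash
cat > h.py <<'E'
from rig import env, optics
import cv2, numpy as np
def cam(n):
    c=optics.calibration(n); f=210/np.tan(np.radians(c["fov_y"]/2)); return f,c["cx"],c["cy"],np.array(c["T"])
def ray(n,uv,z):
    f,cx,cy,T=cam(n); d=T[:3,:3]@np.array([(uv[0]-cx)/f,(uv[1]-cy)/f,1]); p=T[:3,3]; return p+d*(z-p[2])/d[2]
def proj(n,P):
    f,cx,cy,T=cam(n); q=T[:3,:3].T@(np.array(P)-T[:3,3]); return np.array([f*q[0]/q[2]+cx,f*q[1]/q[2]+cy])
E
python3 - <<'E'
from h import *
im=cv2.imread("pics/top0.png"); hsv=cv2.cvtColor(im,cv2.COLOR_BGR2HSV)
def blobs(lo,hi,name):
    m=cv2.inRange(hsv,lo,hi); n,l,st,c=cv2.connectedComponentsWithStats(m)
    for i in range(1,n):
        if st[i,4]>40: print(name,st[i],c[i].round(1))
blobs((60,120,50),(90,255,255),"green"); blobs((5,180,120),(18,255,255),"orange")
m=cv2.inRange(hsv[160:260,190:290],(5,180,100),(18,255,255)); pts=cv2.findNonZero(m[0:38])
m2=cv2.inRange(hsv[:,:],(5,150,100),(18,255,255)); m2[:170]=0; m2[200:]=0; m2[:,:200]=0; m2[:,290:]=0
r=cv2.minAreaRect(cv2.findNonZero(m2)); print("gate",r,cv2.boxPoints(r).round(1).tolist())
g=cv2.inRange(hsv,(60,120,50),(90,255,255)); g[260:]=0; g[:,:200]=0
print("groll",cv2.minEnclosingCircle(cv2.findNonZero(g)))
c=cv2.resize(im[105:260,190:300],None,fx=3.8,fy=3.8,interpolation=cv2.INTER_CUBIC)
s=cv2.imread("pics/side0.png")[145:250,225:385]
s=cv2.resize(s,(800-c.shape[1],int(105*(800-c.shape[1])/160)),interpolation=cv2.INTER_CUBIC)
o=np.zeros((c.shape[0],800,3),np.uint8); o[:,:c.shape[1]]=c; o[:s.shape[0],c.shape[1]:]=s
print(c.shape,s.shape); cv2.imwrite("pics/crop1.png",o)
E
```

```text
green [ 30 110  12  60 556] [ 35.4 139.5]
green [235 214  22  23 307] [245.8 225.1]
green [251 270  29  30 530] [264.8 284.7]
orange [219 183  48  10  93] [242.8 187.5]
orange [167 195  24  23 372] [178.8 206.1]
gate ((242.42124938964844, 187.41357421875), (48.04103088378906, 2.245345115661621), 10.784297943115234) [[218.60000610351562, 184.0], [219.0, 181.8000030517578], [266.20001220703125, 190.8000030517578], [265.79998779296875, 193.0]]
groll ((246.0, 225.0), 11.401854515075684)
(589, 418, 3) (250, 382, 3)
```

View pics/crop1.png

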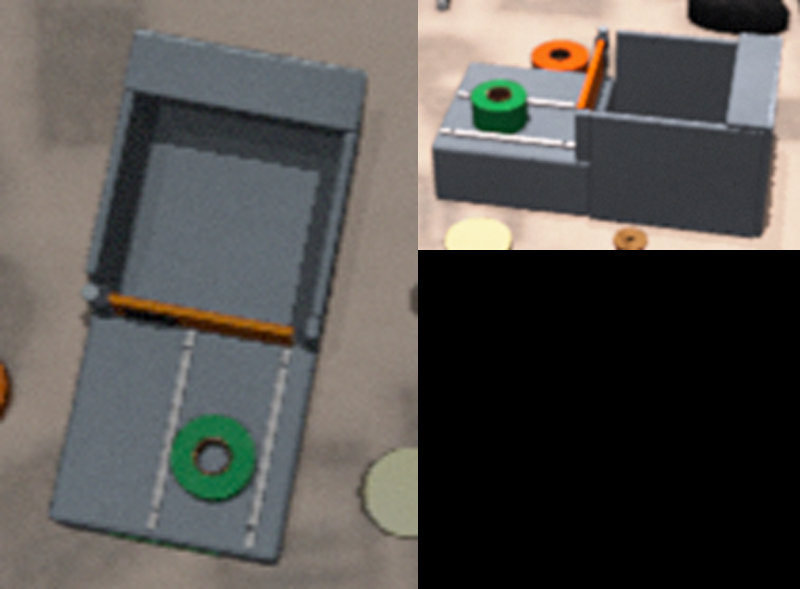

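The crop confirms it: the green roll sits between the two white rails at crop (213,457), image (246,225). The rails, deck corners and hood corners are clear, so I'll fit the bin pose from them.

```bash
cat >> h.py <<'E'
def fit(A,B):
    A=np.array(A);B=np.array(B);a=A.mean(0);b=B.mean(0);H=(A-a).T@(B-b);th=np.arctan2(H[0,1]-H[1,0],H[0,0]+H[1,1])
    R=np.array([[np.cos(th),-np.sin(th)],[np.sin(th),np.cos(th)]]);t=b-R@a;return th,R,t,(A@R.T+t-B)
E
python3 - <<'E'
from h import *
F=[((152,527),-.110,.006,.060),((191,333),-.002,.006,.06),((250,545),-.110,-.046,.06),((288,350),-.002,-.046,.06),
((137,31),.142,.062,.106),((365,72),.142,-.062,.106),((52,519),-.115,.062,.055),((277,560),-.115,-.062,.055),((92,293),0,.056,.102)]
A=[];B=[]
for (x,y),bx,by,z in F:
    A.append((bx,by)); B.append(ray("top",(190+(x+.5)/3.8-.5,105+(y+.5)/3.8-.5),z)[:2])
th,R,t,res=fit(A,B); print("yaw",np.degrees(th),"origin",t.round(4)); print((res*1000).round(1).tolist())
# side check
def w(p): return np.r_[R@np.array(p[:2])+t,p[2]]
g=ray("top",(245.9,225.1),.081)[:2]; print("roll world",g,"bin",(R.T@(g-t)).round(4))
for p in [(.142,-.062,.106),(-.115,-.062,.055),(-.115,.062,.055),(0,.056,.102),(-.11,-.046,.06),(-.002,-.046,.06),tuple(R.T@(g-t))+(.081,)]: 
    q=proj("side",w(p)); print(p,q.round(1),"crop",((q-[225,145])*[382/160,250/105]+[418,0]).round(0))
np.savez("bin.npz",R=R,t=t)
for n,uv,z in (("orange",(178.8,206.1),.026),("tin",(297,234),.024),("spool",(306,182),.04)): 
    g=ray("top",uv,z)[:2]; print(n,g,(R.T@(g-t)).round(3))
s=env.observe();print(s["tool_rot"],s["position"])
E
```

```text
yaw -9.37283624893801 origin [0.5697 0.0272]
[[-1.5, -0.4], [1.3, -0.8], [-1.5, -0.3], [1.1, -0.2], [1.9, 1.4], [1.4, -1.8], [-1.0, 2.6], [-1.7, -1.1], [-0.0, 0.5]]
roll world [0.4981695  0.01893346] bin [-0.0692 -0.0198]
(0.142, -0.062, 0.106) [373.  197.2] crop [771. 124.]
(-0.115, -0.062, 0.055) [228.3 205.7] crop [426. 145.]
(-0.115, 0.062, 0.055) [244.8 169.6] crop [465.  59.]
(0, 0.056, 0.102) [301.1 156.1] crop [600.  26.]
(-0.11, -0.046, 0.06) [233.1 198.7] crop [437. 128.]
(-0.002, -0.046, 0.06) [290.7 204.8] crop [575. 142.]
(np.float64(-0.0692405027833607), np.float64(-0.019809327179922242), 0.081) [257.3 183.6] crop [495.  92.]
orange [0.5420513  0.16350712] [-0.049  0.13 ]
tin [ 0.48817509 -0.08460187] [-0.062 -0.124]
spool [ 0.59588915 -0.10149867] [ 0.047 -0.123]
[[ 9.49295785e-01  3.14384316e-01 -1.18283656e-04]
 [ 3.14384196e-01 -9.49294932e-01  1.30718429e-03]
 [ 2.98672165e-04 -1.27809105e-03 -9.99999139e-01]] [ 0.17288211 -0.52185724  0.23077627]
```

```bash
cat >> h.py <<'E'
# bin-frame planning, mm. state: X,Y (TCP), phi (tool y from bin +x, deg), o opening. gate finger=+tool y
def rect(X,Y,phi,o,sgn):
    p=np.radians(phi); ty=np.array([np.cos(p),np.sin(p)]); tx=np.array([-ty[1],ty[0]])
    return np.array([[X,Y]+sgn*ty*(o/2+k)+tx*w for k in (0,14.5) for w in (-11,11)])
def gate(X,Y,phi,o):
    best=(-9,0)
    for p in rect(X,Y,phi,o,1):
        v=p-[0,50]; r=np.hypot(*v); a=np.arctan2(v[0],-v[1])+np.arcsin(min(1,2.5/r)); best=max(best,(a,r))
    return np.degrees(best[0]),best[1]
def rollc(X,Y,phi,o,yc=-20): # roll centre x when finger just touches (sampled outline)
    P=rect(X,Y,phi,o,-1)[[0,1,3,2,0]]; Q=np.vstack([P[i]+(P[i+1]-P[i])*t for i in range(4) for t in np.linspace(0,1,30)[:,None]])
    Q=Q[abs(Q[:,1]-yc)<22]; k=Q[:,0]+np.sqrt(22**2-(Q[:,1]-yc)**2); i=k.argmax(); return k[i],Q[i]
E
python3 - <<'E'
from h import *
from scipy.optimize import least_squares
x0=None
for c,th,r in [(-69,0,26),(-60,3,26),(-50,8,28),(-40,20,28),(-30,30,30),(-20,40,30),(-10,50,31),(0,58,33),(10,62,35),(17,66,37)]:
    def e(s):
        k,q=rollc(*s); a,rr=gate(*s); g=rect(*s,1)
        return [k-c,(q[1]+20)*.5,(a-th)*.7,(rr-r)*.5,max(0,s[3]-80)*3, max(0,(c>-69)*0)]
    best=min((least_squares(e,[c+20,5,p,70],diff_step=1e-3) for p in (30,40,50)),key=lambda z:z.cost) if x0 is None else min((least_squares(e,g,diff_step=1e-3) for g in (x0,x0+[8,0,3,-3],x0+[8,0,-3,0])),key=lambda z:z.cost)
    s=best.x;x0=s; print(c,s.round(1),"gate",np.round(gate(*s),1),"roll",round(rollc(*s)[0],1),rollc(*s)[1].round(1),"gf y",rect(*s,1)[:,1].min().round(1),rect(*s,1)[:,1].max().round(1))
E
```

```text
-69 [-57.4   9.5  24.1  80.2] gate [-1.2 28.4] roll -67.7 [-89.5 -17. ] gf y 15.8 41.8
-60 [-53.2   8.2  28.6  77.6] gate [ 3. 26.] roll -60.0 [-82. -20.] gf y 17.1 43.3
-50 [-47.1   7.   29.8  70.1] gate [ 8. 28.] roll -50.0 [-72. -20.] gf y 14.8 41.1
-40 [-39.4   7.   31.8  66.9] gate [20. 28.] roll -40.0 [-62. -20.] gf y 15.3 41.6
-30 [-31.7   6.6  33.5  63.2] gate [30. 30.] roll -30.0 [-52. -20.] gf y 14.9 41.2
-20 [-19.1   0.2  20.4  56.9] gate [40. 30.] roll -20.0 [-42. -20.] gf y -0.2 25.5
-10 [-11.6   1.2  24.1  54.5] gate [50. 31.] roll -10.0 [-32. -20.] gf y 2.2 28.2
0 [-4.1  1.8 27.8 52. ] gate [58. 33.] roll 0.0 [-22. -20.] gf y 4.2 30.4
10 [ 2.6  1.9 31.6 47.9] gate [62. 35.] roll 10.0 [-12. -20.] gf y 5.1 31.4
17 [ 7.9  2.2 34.6 46.5] gate [66. 37.] roll 17.0 [ -5. -20.] gf y 6.4 32.7
```

Run:
```python
from h import *
from scipy.optimize import fsolve
def clr(s,c): # gate-finger to roll clearance, panel to roll clearance
    P=rect(*s,1)[[0,1,3,2,0]]; Q=np.vstack([P[i]+(P[i+1]-P[i])*t for i in range(4) for t in np.linspace(0,1,30)[:,None]])
    a=np.radians(gate(*s)[0]); u=np.array([np.sin(a),-np.cos(a)]); tt=np.linspace(3,99,200)[:,None]
    L=np.array([0,50])+u*tt
    return np.hypot(*(Q-[c,-20]).T).min()-22, np.hypot(*(L-[c,-20]).T).min()-24.5
for f0,f1,o0,o1 in [(34,34,76,48),(34,44,76,48),(36,46,76,56),(30,42,72,40)]:
    print("--",f0,f1,o0,o1)
    for c in (-75,-60,-50,-40,-30,-25,-20,-10,0,10,17):
        t=np.clip((c+40)/50,0,1); f=f0+t*(f1-f0); o=o0+t*(o1-o0)
        g=fsolve(lambda v:[rollc(v[0],v[1],f,o)[0]-c, rect(v[0],v[1],f,o,-1)[1,1]-(-20)],[c+20,5])
        s=(g[0],g[1],f,o); print(c,np.round(s,1),"gate",np.round(gate(*s),1),"push",rollc(*s)[1].round(1),"y",rect(*s,1)[:,1].min().round(1),rect(*s,1)[:,1].max().round(1),"xmax",rect(*s,1)[:,0].max().round(1),"clr",np.round(clr(s,c),1))
```

```text
-- 34 34 76 48
-75 [-63.9  -7.9  34.   76. ] gate [-17.1  40.2] push [-93.  -32.6] y 4.3 30.6 xmax -14.2 clr [32.  26.6]
-60 [-48.9  -7.9  34.   76. ] gate [ 5.  37.6] push [-78.  -32.6] y 4.3 30.6 xmax 0.8 clr [32.  41.4]
-50 [-38.9  -7.9  34.   76. ] gate [19.7 39.1] push [-68.  -32.6] y 4.3 30.6 xmax 10.8 clr [32.  46.1]
-40 [-28.9  -7.9  34.   76. ] gate [32.3 43. ] push [-58.  -32.6] y 4.3 30.6 xmax 20.8 clr [32.  46.7]
-30 [-21.2  -9.4  34.   70.4] gate [37.  26.4] push [-48.  -32.6] y 1.1 27.5 xmax 26.2 clr [26.4 41.6]
-25 [-17.4 -10.2  34.   67.6] gate [39.4 29.2] push [-43.  -32.6] y -0.4 25.9 xmax 28.8 clr [23.6 39.2]
-20 [-13.5 -11.   34.   64.8] gate [41.3 32.1] push [-38.  -32.6] y -2.0 24.3 xmax 31.5 clr [20.8 36.7]
-10 [ -5.8 -12.6  34.   59.2] gate [44.3 37.8] push [-28.  -32.6] y -5.1 21.2 xmax 36.9 clr [15.2 31.5]
0 [  1.8 -14.1  34.   53.6] gate [46.4 43.8] push [-18.  -32.6] y -8.3 18.1 xmax 42.2 clr [ 9.6 26.2]
10 [  9.5 -15.7  34.   48. ] gate [48.1 49.7] push [ -8.  -32.6] y -11.4 14.9 xmax 47.6 clr [ 4.  20.9]
17 [ 16.5 -15.7  34.   48. ] gate [53.  54.9] push
[... 2914 characters left out ...]
[-43.4 -32. ] y -3.8 22.6 xmax 24.8 clr [18.4 33.2]
-20 [-16.2 -12.1  34.8  59.2] gate [32.4 53. ] push [-38.1 -32.5] y -4.3 22.1 xmax 26.3 clr [15.2 29.9]
-10 [ -9.9 -12.8  37.2  52.8] gate [34.6 55.2] push [-27.5 -33.3] y -5.6 20.7 xmax 29.3 clr [ 8.8 23.5]
0 [ -3.7 -13.7  39.6  46.4] gate [36.4 58. ] push [-16.9 -34. ] y -7.4 18.8 xmax 32.4 clr [ 2.4 17.1]
10 [  2.6 -14.8  42.   40. ] gate [37.9 61.3] push [ -6.4 -34.7] y -9.6 16.5 xmax 35.6 clr [-4.  10.6]
17 [  9.6 -14.8  42.   40. ] gate [43.  43.6] push [  0.6 -34.7] y -9.6 16.5 xmax 42.6 clr [-4.  10.9]<stdin>:12: RuntimeWarning: The iteration is not making good progress, as measured by the 
 improvement from the last ten iterations.
```

```bash
cat >> h.py <<'E'
from scipy.optimize import fsolve
def clr(s,c):
    P=rect(*s,1)[[0,1,3,2,0]]; Q=np.vstack([P[i]+(P[i+1]-P[i])*t for i in range(4) for t in np.linspace(0,1,30)[:,None]])
    a=np.radians(max(0,gate(*s)[0])); u=np.array([np.sin(a),-np.cos(a)]); tt=np.linspace(3,99,200)[:,None]
    L=np.array([0,50])+u*tt
    return np.hypot(*(Q-[c,-20]).T).min()-22, np.hypot(*(L-[c,-20]).T).min()-24.5
def line(c,f,o,yc):
    g=fsolve(lambda v:[rollc(v[0],v[1],f,o)[0]-c, rect(v[0],v[1],f,o,-1)[0,1]-yc],[c+20,5]); s=(g[0],g[1],f,o)
    R=rect(*s,1); print(c,np.round(s,1),"gate",np.round(gate(*s),1),"push",rollc(*s)[1].round(1),"y",R[:,1].min().round(1),R[:,1].max().round(1),"xmax",R[:,0].max().round(1),"clr",np.round(clr(s,c),1))
E
python3 - <<'E'
from h import *
for f0,f1,o0,o1 in [(26,32,72,48),(30,34,72,48),(30,40,76,44),(30,30,72,45)]:
    print("--",f0,f1,o0,o1)
    for c in (-75,-60,-50,-40,-30,-20,-10,0,10,17):
        t=np.clip((c+40)/50,0,1); line(c,f0+t*(f1-f0),o0+t*(o1-o0),-22)
E
```

```text
-- 26 32 72 48
-75 [-69.4   3.7  26.   72. ] gate [-25.7  39.1] push [-96.9 -22. ] y 9.6 35.7 xmax -19.2 clr [30.  50.5]
-60 [-54.4   3.7  26.   72. ] gate [-2.8 34.3] push [-81.9 -22. ] y 9.6 35.7 xmax -4.2 clr [30.  35.5]
-50 [-44.4   3.7  26.   72. ] gate [13.9 34.6] push [-71.9 -22. ] y 9.6 35.7 xmax 5.8 clr [30.  40.8]
-40 [-34.4   3.7  26.   72. ] gate [32.6 15.6] push [-61.9 -22. ] y 9.6 35.7 xmax 15.8 clr [30.  46.9]
-30 [-27.1   3.1  27.2  67.2] gate [43.1 18.5] push [-51.9 -22. ] y 8.7 34.9 xmax 20.8 clr [25.5 45.2]
-20 [-19.7   2.5  28.4  62.4] gate [50.  22.2] push [-41.9 -22. ] y 7.7 33.9 xmax 25.7 clr [21.1 42. ]
-10 [-12.3   1.8  29.6  57.6] gate [54.5 26.4] push [-31.9 -22. ] y 6.5 32.7 xmax 30.8 clr [16.6 38.3]
0 [-4.9  1.  30.8 52.8] gate [57.5 30.9] push [-21.9 -22. ] y 5.0 31.4 xmax 35.9 clr [12.3 34.6]
10 [ 2.6  0.  32.  48. ] gate [59.5 35.7] push [-11.9 -22. ] y 3.4 29.8 xmax 41.1 clr [ 8.  30.8]
17 [ 9.6  0.  32.  48. ] gate [64.4 41.7] push [ -4.9 -22. ] y 3.4 29.8 xmax 48.1 clr [ 8.  31.3]
-- 30 34 72 48
-75 [-71.2   5.5  30.   72. ] gate [-33.5  36.2] push 
[... 2580 characters left out ...]
7.2 19.7] push [-41.9 -22. ] y 8.6 34.9 xmax 23.6 clr [20.2 40.5]
-10 [-13.2   1.5  30.   55.8] gate [51.  25.3] push [-31.9 -22. ] y 5.9 32.2 xmax 29.0 clr [15.  36.2]
0 [-5.6  0.1 30.  50.4] gate [53.3 31. ] push [-21.9 -22. ] y 3.2 29.5 xmax 34.3 clr [ 9.8 31.6]
10 [ 2.1 -1.2 30.  45. ] gate [54.9 36.8] push [-11.9 -22. ] y 0.5 26.8 xmax 39.6 clr [ 4.7 27. ]
17 [ 9.1 -1.2 30.  45. ] gate [60.3 42.5] push [ -4.9 -22. ] y 0.5 26.8 xmax 46.6 clr [ 4.7 27.9]h.py:31: RuntimeWarning: The iteration is not making good progress, as measured by the 
 improvement from the last ten iterations.
  g=fsolve(lambda v:[rollc(v[0],v[1],f,o)[0]-c, rect(v[0],v[1],f,o,-1)[0,1]-yc],[c+20,5]); s=(g[0],g[1],f,o)
```

```bash
cat >> h.py <<'E'
def todo(X,Y,phi,z):
    "remaining shift in tool axes (units of 40mm) and roll units to bin-frame goal (mm, deg)"
    b=np.load("bin.npz");R,t=b["R"],b["t"]+[.001,0]; s=env.observe(); M=np.array(s["tool_rot"]); p=np.array(s["position"])
    g=np.r_[R@(np.array([X,Y])/1000)+t,z/1000]; d=M.T@(g-p)/.04
    yb=R.T@M[:2,1]; ph=np.degrees(np.arctan2(yb[1],yb[0])); pb=R.T@(p[:2]-t)*1000
    print("t",round(s["time_s"],2),"bin",pb.round(1),"z",round(p[2]*1000,1),"phi",round(ph,1),"o",round(s["grip_width"]*1000,1),"F",np.round(s["ft_force"],1))
    print("shift units",d.round(2),"roll units",round((ph-phi)/5,2),"bin +x in tool/40mm:",(M.T@np.r_[R[:,0],0]).round(3),"bin +y:",(M.T@np.r_[R[:,1],0]).round(3))
E
python3 -c "
from h import *
todo(-76,5.5,30,150)
line(-80,30,72,-22);[line(c,30+t*7,72-25*t,-22) for c,t in ((-30,.2),(-10,.6),(10,1),(17,1))]"
```

```text
t 0.1 bin [-303.1 -606.5] z 230.8 phi -62.3 o 85.4 F [-0.1 -0.4  0.3]
shift units [ 12.14 -10.91   2.04] roll units -18.46 bin +x in tool/40mm: [ 0.885  0.465 -0.   ] bin +y: [ 0.465 -0.885  0.001]
-80 [-76.2   5.5  30.   72. ] gate [-39.6  39.4] push [-101.9  -22. ] y 14.0 40.3 xmax -27.0 clr [30.8 55.5]
-30 [-29.    4.8  31.4  67. ] gate [41.5 12.4] push [-51.9 -22. ] y 12.9 39.2 xmax 17.7 clr [26.2 44.4]
-10 [-14.5   3.1  34.2  57. ] gate [54.6 20.2] push [-31.9 -22. ] y 10.0 36.4 xmax 27.2 clr [17.2 38.4]
10 [ 0.2  0.9 37.  47. ] gate [58.8 29.6] push [-11.9 -22. ] y 6.3 32.6 xmax 37.2 clr [ 8.6 30.2]
17 [ 7.2  0.9 37.  47. ] gate [64.7 35.5] push [ -4.9 -22. ] y 6.3 32.6 xmax 44.2 clr [ 8.6 31.5]h.py:31: RuntimeWarning: The iteration is not making good progress, as measured by the 
 improvement from the last ten iterations.
  g=fsolve(lambda v:[rollc(v[0],v[1],f,o)[0]-c, rect(v[0],v[1],f,o,-1)[0,1]-yc],[c+20,5]); s=(g[0],g[1],f,o)
```

```bash
python3 -m jog '[{"linear":[0.5,-0.45,0],"roll":0},{"linear":[0.5,-0.45,0],"roll":0},{"linear":[0.5,-0.45,0],"roll":0},{"linear":[0.5,-0.45,0],"roll":0},{"linear":[0.5,-0.45,0],"roll":0},{"linear":[0.5,-0.45,0],"roll":0},{"linear":[0.5,-0.45,0],"roll":0},{"linear":[0.5,-0.45,0],"roll":0},{"linear":[0.5,-0.45,0],"roll":0},{"linear":[0.5,-0.45,0],"roll":0},{"linear":[0.5,-0.45,0],"roll":0},{"linear":[0.5,-0.45,0],"roll":0}]' 0.69 && python3 -m jog '[{"linear":[0.5,-0.45,0],"roll":0},{"linear":[0.5,-0.45,0],"roll":0},{"linear":[0.5,-0.45,0],"roll":0},{"linear":[0.5,-0.45,0],"roll":0},{"linear":[0.5,-0.45,0],"roll":0},{"linear":[0.5,-0.45,0],"roll":0},{"linear":[0.5,-0.45,0],"roll":0},{"linear":[0.5,-0.45,0],"roll":0},{"linear":[0.5,-0.45,0],"roll":0},{"linear":[0.5,-0.45,0],"roll":0},{"linear":[0.5,-0.45,0],"roll":0},{"linear":[0.4,-0.4,0],"roll":0}]' && python3 -m jog '[{"linear":[0,0,0],"roll":-1},{"linear":[0,0,0],"roll":-1},{"linear":[0,0,0],"roll":-1},{"linear":[0,0,0],"roll":-1},{"linear":[0,0,0],"roll":-1},{"linear":[0,0,0],"roll":-1},{"linear":[0,0,0],"roll":-1},{"linear":[0,0,0],"roll":-1},{"linear":[0,0,0],"roll":-1},{"linear":[0,0,0],"roll":-1},{"linear":[0,0,0],"roll":-1},{"linear":[0,0,0],"roll":-1}]' && python3 -m jog '[{"linear":[0,0,0],"roll":-1},{"linear":[0,0,0],"roll":-1},{"linear":[0,0,0],"roll":-1},{"linear":[0,0,0],"roll":-1},{"linear":[0,0,0],"roll":-1},{"linear":[0,0,0],"roll":-1},{"linear":[0,0,0],"roll":-0.4},{"linear":[0,0,0],"roll":0}]'; python3 -c "
from h import *
todo(-76,5.5,30,100)"
```

```text
time_s: 1.1
position: [0.3331, -0.2403, 0.2312]
tool_rot: [[0.949, 0.314, -0.0], [0.314, -0.949, 0.0], [-0.0, -0.0, -1.0]]
ft_force: [0.4, 0.0, 0.2]
grip_width: 0.0723
gripper_force: 0.0
time_s: 2.1
position: [0.4901, 0.0374, 0.231]
tool_rot: [[0.949, 0.315, -0.001], [0.315, -0.949, 0.0], [-0.0, -0.0, -1.0]]
ft_force: [0.3, -0.9, -0.5]
grip_width: 0.0723
gripper_force: 0.0
time_s: 3.1
position: [0.4894, 0.0358, 0.231]
tool_rot: [[0.198, 0.98, -0.001], [0.98, -0.198, 0.0], [-0.0, -0.001, -1.0]]
ft_force: [-1.0, -0.2, -0.5]
grip_width: 0.0717
gripper_force: 0.0
time_s: 3.77
position: [0.4894, 0.0358, 0.231]
tool_rot: [[-0.348, 0.937, -0.001], [0.937, 0.348, 0.0], [0.0, -0.001, -1.0]]
ft_force: [0.0, 0.2, 0.4]
grip_width: 0.0724
gripper_force: 0.0
t 3.77 bin [-81.6  -4.8] z 231.0 phi 29.8 o 72.4 F [0.  0.2 0.4]
shift units [0.15 0.25 3.28] roll units -0.05 bin +x in tool/40mm: [-0.496  0.868 -0.001] bin +y: [0.868 0.496 0.   ]
```

```bash
python3 -m jog '[{"linear":[0.05,0.08,0.5],"roll":0},{"linear":[0.05,0.08,0.6],"roll":0},{"linear":[0.05,0.09,0.6],"roll":0},{"linear":[0,0,0.6],"roll":0},{"linear":[0,0,0.5],"roll":0},{"linear":[0,0,0.48],"roll":0},{"linear":[0,0,0],"roll":0}]'
python3 - <<'E'
from h import *
todo(-76,5.5,30,61)
w=optics.get_image("wrist"); s=optics.get_image("side"); t=optics.get_image("top")
c=cv2.resize(t[105:260,190:300],None,fx=3.2,fy=3.2,interpolation=cv2.INTER_CUBIC)
ss=cv2.resize(s[130:230,225:365],None,fx=3.2,fy=3.2,interpolation=cv2.INTER_CUBIC)
o=np.zeros((496,800,3),np.uint8); o[:,:352]=c; o[:320,352:800]=ss
cv2.imwrite("pics/a.png",o[:,:,::-1]); cv2.imwrite("pics/w.png",w[:,:,::-1])
E
```

```text
time_s: 4.35
position: [0.4951, 0.045, 0.097]
tool_rot: [[-0.346, 0.938, -0.007], [0.938, 0.346, 0.001], [0.003, -0.006, -1.0]]
ft_force: [0.1, -0.4, -0.3]
grip_width: 0.0723
gripper_force: 0.0
t 4.35 bin [-77.5   5.3] z 97.0 phi 29.6 o 72.3 F [ 0.1 -0.4 -0.3]
shift units [-0.02  0.04  0.9 ] roll units -0.08 bin +x in tool/40mm: [-0.494  0.869 -0.007] bin +y: [ 0.869  0.494 -0.   ]
```

View pics/a.png

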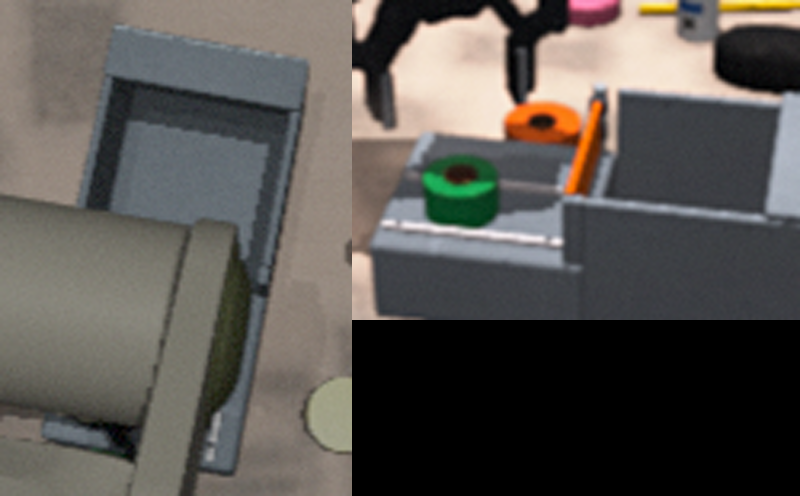

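View pics/w.png

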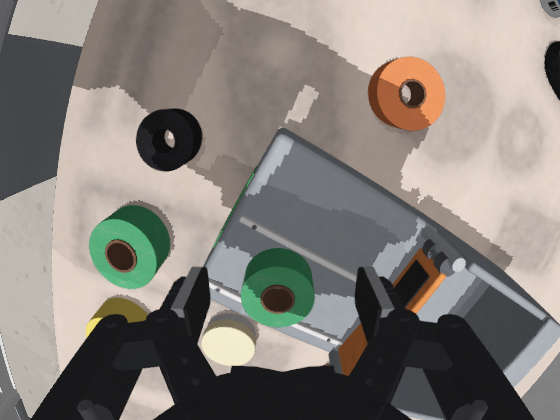

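The side crop shows both fingertips clear of the roll, at crop (388,120) and (522,100). In the wrist view the roll at (278,288) lies between the fingers, with the gate's black pad at (412,285) ahead of the right finger. Next I'll check the tip height and refine the bin and roll positions from the wrist view.

```bash
cat >> h.py <<'E'
def wray(uv,z):
    c=optics.calibration("wrist"); f=210/np.tan(np.radians(c["fov_y"]/2)); T=np.array(c["T"]); v=np.array([uv[0]-c["cx"],uv[1]-c["cy"]]); r=np.hypot(*v); a=r/f
    d=T[:3,:3]@np.r_[v/r*np.sin(a),np.cos(a)]; p=T[:3,3]; return p+d*(z-p[2])/d[2]
E
python3 - <<'E'
from h import *
b=np.load("bin.npz");R,t=b["R"],b["t"]+[.001,0]
def w(p): return np.r_[R@(np.array(p[:2])/1000)+t,p[2]/1000]
for n,sg in (("gate",1),("roll",-1)):
    q=rect(-77.5,5.3,29.6,72.3,sg)
    for z in (97,103,109): print(n,z,[proj("side",w((x,y,z))).round(1).tolist() for x,y in q])
# wrist view points in bin mm
for n,uv,z in [("deck corner L front(-115,62)",(284,130),55),("hinge post(0,56)",(459,265),102),("roll core top",(277,299),81),("rail L front end(-110,6)",(243,219),60),("pad centre?",(412,285),97)]:
    print(n,(R.T@(wray(uv,z/1000)[:2]-t)*1000).round(1))
E
```

```text
gate 97 [[276.5, 168.1], [272.8, 162.2], [283.8, 166.7], [280.1, 160.9]]
gate 103 [[276.4, 165.4], [272.8, 159.5], [283.8, 164.0], [280.0, 158.2]]
gate 109 [[276.3, 162.6], [272.7, 156.8], [283.7, 161.2], [280.0, 155.5]]
roll 97 [[239.1, 175.3], [236.0, 169.2], [231.4, 176.8], [228.5, 170.6]]
roll 103 [[238.9, 172.5], [235.8, 166.5], [231.2, 174.0], [228.3, 167.9]]
roll 109 [[238.7, 169.8], [235.6, 163.7], [231.0, 171.2], [228.1, 165.2]]
deck corner L front(-115,62) [-107.6   64.4]
hinge post(0,56) [ 8.8 55.9]
roll core top [-63.6 -21.5]
rail L front end(-110,6) [-103.     6.2]
pad centre? [-6.  31.3]
```

```bash
python3 - <<'E'
from h import *
c=optics.calibration("wrist"); f=210/np.tan(np.radians(c["fov_y"]/2)); T=np.array(c["T"]); print(f,c["cx"],c["cy"])
s=env.observe(); M=np.array(s["tool_rot"]); p=np.array(s["position"])
print("cam in tool",(M.T@(T[:3,3]-p)).round(4),(M.T@T[:3,:3]).round(3).tolist())
def wp(P):
    q=T[:3,:3].T@(P-T[:3,3]); a=np.arctan2(np.hypot(q[0],q[1]),q[2]); return (np.array([c["cx"],c["cy"]])+f*a*q[:2]/np.hypot(*q[:2])).round(1)
for o in ([0,0,0],[0,.036,-.009],[0,-.036,-.009],[0.011,.036,-.009],[0.011,-.036,-.009],[-0.011,.036,-.009],[-0.011,-.036,-.009],[-.011,.0505,-.009],[-.011,-.0505,-.009]): print(o,wp(p+M@np.array(o)))
E
python3 -c "
import cv2;im=cv2.imread('pics/w.png')[250:350,160:420];cv2.imwrite('pics/w2.png',cv2.resize(im,None,fx=3,fy=3,interpolation=cv2.INTER_CUBIC))"
```

```text
325.19226210127806 282.0795998063059 209.70763799996297
cam in tool [ 0.0833 -0.0002 -0.1427] [[-0.0, -0.946, -0.324], [1.0, -0.001, 0.0], [-0.001, -0.324, 0.946]]
[0, 0, 0] [282.4 274.2]
[0, 0.036, -0.009] [356.  282.3]
[0, -0.036, -0.009] [208.7 282.4]
[0.011, 0.036, -0.009] [358.3 262.6]
[0.011, -0.036, -0.009] [206.4 262.7]
[-0.011, 0.036, -0.009] [353.7 300.6]
[-0.011, -0.036, -0.009] [211.  300.8]
[-0.011, 0.0505, -0.009] [381.  299.3]
[-0.011, -0.0505, -0.009] [183.7 299.4]
```

View pics/w2.png

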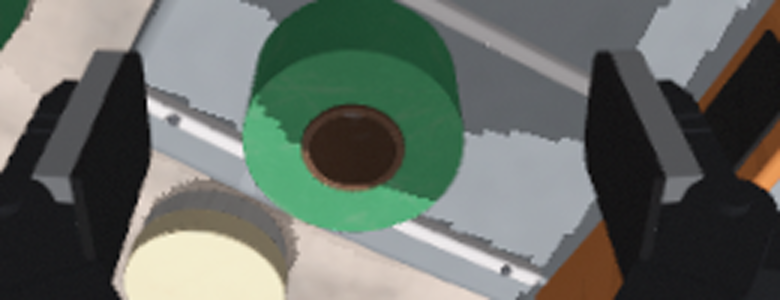

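The wrist view puts the whole bin about 6 mm further along +x than the top-camera fit, and the side view agrees for the deck front. The finger positions in the wrist view match the model, so I trust it relative to the fingers. I'll shift the bin frame and descend.

```bash
python3 -c "
import numpy as np
b=np.load('bin.npz');np.savez('bin.npz',R=b['R'],t=b['t']+b['R']@[.005,0])"
python3 -m jog '[{"linear":[-0.02,0.03,0.2],"roll":0},{"linear":[-0.02,0.03,0.25],"roll":0},{"linear":[-0.02,0.03,0.25],"roll":0},{"linear":[0,0,0.2],"roll":0},{"linear":[0,0,0.05],"roll":0},{"linear":[0,0,0],"roll":0}]'; python3 -c "
from h import *
todo(-36,5.5,30,59)"
```

```text
time_s: 5.0
position: [0.5007, 0.0439, 0.0612]
tool_rot: [[-0.347, 0.938, -0.002], [0.938, 0.347, 0.0], [0.001, -0.002, -1.0]]
ft_force: [-0.1, 0.4, 0.5]
grip_width: 0.0723
gripper_force: 0.0
t 5.0 bin [-76.8   5.1] z 61.2 phi 29.7 o 72.3 F [-0.1  0.4  0.5]
shift units [-0.5   0.89  0.05] roll units -0.06 bin +x in tool/40mm: [-0.495  0.869 -0.002] bin +y: [0.869 0.495 0.   ]
```

```bash
python3 -m jog '[{"linear":[-0.05,0.09,0.02],"roll":0},{"linear":[-0.05,0.09,0.02],"roll":0},{"linear":[-0.05,0.09,0],"roll":0},{"linear":[-0.05,0.09,0],"roll":0},{"linear":[-0.05,0.09,0],"roll":0},{"linear":[-0.05,0.09,0],"roll":0},{"linear":[-0.05,0.09,0],"roll":0},{"linear":[-0.05,0.09,0],"roll":0},{"linear":[-0.05,0.09,0],"roll":0},{"linear":[-0.05,0.08,0],"roll":0},{"linear":[0,0,0],"roll":0}]'; python3 -c "
from h import *
todo(-30,5,31.4,59)
w=optics.get_image('wrist'); s=optics.get_image('side')
o=np.zeros((420,800,3),np.uint8); o[:,:420]=w[:,100:520]; o[:300,420:]=cv2.resize(s[130:230,235:362],(380,300),interpolation=cv2.INTER_CUBIC)
cv2.imwrite('pics/b.png',o[:,:,::-1])"
```

```text
time_s: 5.92
position: [0.5402, 0.0378, 0.0601]
tool_rot: [[-0.348, 0.937, -0.004], [0.937, 0.348, 0.001], [0.002, -0.004, -1.0]]
ft_force: [-7.5, 0.4, 2.2]
grip_width: 0.072
gripper_force: 3.3
t 5.92 bin [-36.8   5.5] z 60.1 phi 29.7 o 72.0 F [-7.5  0.4  2.2]
shift units [-0.1   0.14  0.03] roll units -0.33 bin +x in tool/40mm: [-0.496  0.868 -0.004] bin +y: [ 0.868  0.496 -0.   ]
```

View pics/b.png

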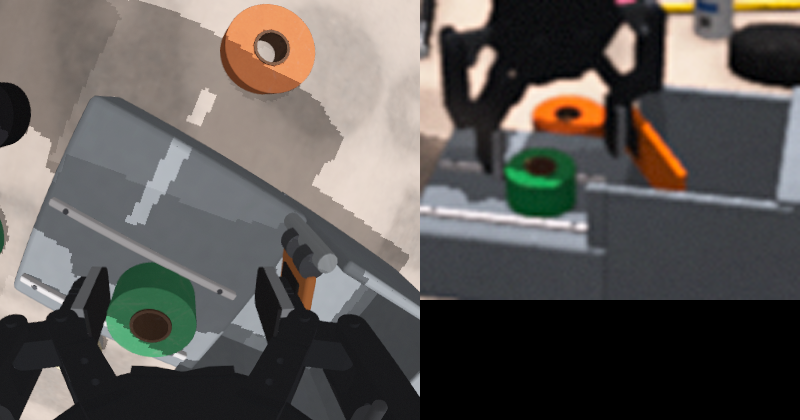

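The gate is open about 30° with the finger on the pad. The roll at (150,320) sits against the other finger, still short of the doorway. Continuing with a combined advance, turn and closing.

```bash
python3 -m jog '[{"linear":[-0.045,0.06,0],"roll":-0.12},{"linear":[-0.045,0.06,0],"roll":-0.12},{"linear":[-0.045,0.06,0],"roll":-0.12},{"linear":[-0.045,0.06,0],"roll":-0.12}]' 0.5;  python3 -c "
from h import *
todo(-12.5,2.7,34.6,59)"
```

```text
time_s: 6.35
position: [0.5506, 0.0346, 0.0597]
tool_rot: [[-0.388, 0.922, -0.007], [0.922, 0.388, 0.001], [0.003, -0.006, -1.0]]
ft_force: [-10.6, -0.1, 1.3]
grip_width: 0.0642
gripper_force: 4.3
t 6.35 bin [-26.    4.1] z 59.7 phi 32.2 o 64.2 F [-10.6  -0.1   1.3]
shift units [-0.21  0.27  0.02] roll units -0.48 bin +x in tool/40mm: [-0.533  0.846 -0.007] bin +y: [ 0.846  0.533 -0.   ]
```

```bash
python3 -m jog '[{"linear":[-0.05,0.07,0],"roll":-0.12},{"linear":[-0.05,0.07,0],"roll":-0.12},{"linear":[-0.05,0.06,0],"roll":-0.12},{"linear":[-0.05,0.06,0],"roll":-0.12}]' 0.3;  python3 -c "
from h import *
todo(-3,1.2,36.5,59)
w=optics.get_image('wrist'); s=optics.get_image('side')
o=np.zeros((420,800,3),np.uint8); o[:,:420]=w[:,100:520]; o[:300,420:]=cv2.resize(s[130:230,235:362],(380,300),interpolation=cv2.INTER_CUBIC)
cv2.imwrite('pics/c.png',o[:,:,::-1])"
```

```text
time_s: 6.68
position: [0.564, 0.0311, 0.0598]
tool_rot: [[-0.426, 0.905, -0.005], [0.905, 0.426, 0.0], [0.002, -0.005, -1.0]]
ft_force: [-7.5, -1.0, 0.5]
grip_width: 0.0555
gripper_force: 3.3
t 6.68 bin [-12.3   2.8] z 59.8 phi 34.6 o 55.5 F [-7.5 -1.   0.5]
shift units [-0.16  0.17  0.02] roll units -0.39 bin +x in tool/40mm: [-0.567  0.824 -0.005] bin +y: [ 0.824  0.567 -0.001]
```

View pics/c.png

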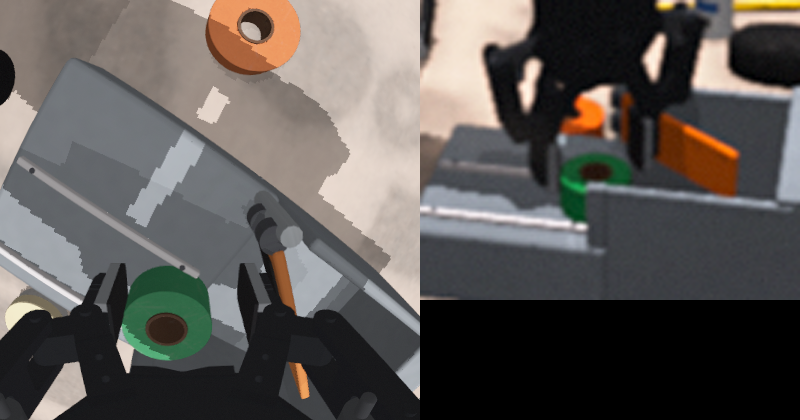

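The roll is in the doorway at wrist (167,315). The gate is about 50° open, well clear of the roll, and held by the right finger. Pushing on.

```bash
python3 -m jog '[{"linear":[-0.05,0.055,0],"roll":-0.1},{"linear":[-0.05,0.055,0],"roll":-0.1},{"linear":[-0.05,0.055,0],"roll":-0.1},{"linear":[-0.05,0.06,0],"roll":-0.1},{"linear":[-0.05,0.06,0],"roll":0}]' 0.17;  python3 -c "
from h import *
todo(8,0.9,37,59)
w=optics.get_image('wrist'); cv2.imwrite('pics/d0.png',w[:,:,::-1])
h=cv2.cvtColor(w,cv2.COLOR_RGB2HSV); m=cv2.inRange(h,(60,120,40),(90,255,255)); n,l,st,c=cv2.connectedComponentsWithStats(m); print([(st[i].tolist(),c[i].round()) for i in range(1,n) if st[i,4]>200])"
```

```text
time_s: 7.2
position: [0.5793, 0.0269, 0.06]
tool_rot: [[-0.456, 0.89, -0.004], [0.89, 0.456, -0.0], [0.002, -0.003, -1.0]]
ft_force: [-4.3, -1.6, 0.1]
grip_width: 0.05
gripper_force: 2.3
t 7.2 bin [3.6 1.1] z 60.0 phi 36.5 o 50.0 F [-4.3 -1.6  0.1]
shift units [-0.07  0.09  0.02] roll units -0.09 bin +x in tool/40mm: [-0.595  0.803 -0.004] bin +y: [ 0.804  0.595 -0.001]
[([0, 134, 64, 89, 3647], array([ 33., 175.])), ([232, 262, 89, 93, 5452], array([274., 305.]))]
```

```bash
cat > chk.py <<'E'
from h import *
todo(14,0.9,37,59)
w=optics.get_image('wrist')
h=cv2.cvtColor(w,cv2.COLOR_RGB2HSV); m=cv2.inRange(h,(60,120,40),(90,255,255)); n,l,st,c=cv2.connectedComponentsWithStats(m); print([(st[i].tolist(),c[i].round()) for i in range(1,n) if st[i,4]>200])
s=optics.get_image('side')
o=np.zeros((420,800,3),np.uint8); o[:,:420]=w[:,100:520]; o[:300,420:]=cv2.resize(s[130:230,235:362],(380,300),interpolation=cv2.INTER_CUBIC)
cv2.imwrite('pics/d.png',o[:,:,::-1])
E
python3 -m jog '[{"linear":[-0.03,0.04,0],"roll":0},{"linear":[-0.03,0.04,0],"roll":0},{"linear":[-0.03,0.04,0],"roll":0},{"linear":[0,0,0],"roll":0}]';  python3 chk.py
```

```text
time_s: 7.58
position: [0.5866, 0.0259, 0.0605]
tool_rot: [[-0.456, 0.89, 0.0], [0.89, 0.456, -0.0], [-0.0, 0.0, -1.0]]
ft_force: [-2.5, -3.2, -1.1]
grip_width: 0.05
gripper_force: 1.7
t 7.58 bin [10.9  1.3] z 60.5 phi 36.5 o 50.0 F [-2.5 -3.2 -1.1]
shift units [-0.05  0.06  0.04] roll units -0.1 bin +x in tool/40mm: [-0.595  0.804  0.   ] bin +y: [ 0.804  0.595 -0.   ]
[([0, 130, 57, 88, 3395], array([ 28., 170.])), ([286, 257, 52, 71, 2357], array([309., 290.]))]
```

View pics/d.png

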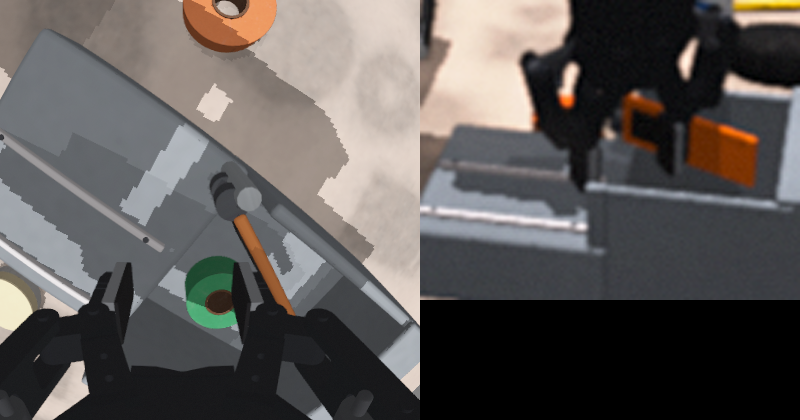

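The roll has dropped: it no longer shows in the side view, and in the wrist view it lies low on the bin floor at (215,292). Now I draw the fingers straight back.

View pics/e.png

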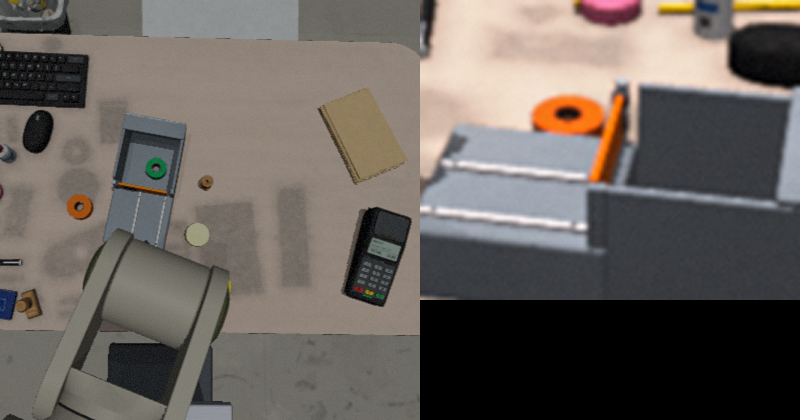

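The green roll lies flat in the bin at (156,168) and the gate is shut. The orange roll, pin tin and spool haven't moved, and the robot is clear of everything.

```bash
python3 -c "
from rig import env
print(env.close_job())"
```

```text
the job is handed in; nothing more can be done
None
```

The green roll is in the tag bin and the gate is shut; the orange roll, pin tin and red spool stand where they were, and the job was handed in at about 10 s of the 38 s limit, no verdict shown.

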